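# Deal frozen dumplings into sealing trays and load the sealer

### The arm

A 7-joint arm with a two-finger parallel gripper is mounted at the origin on the work surface. World frame = base frame: x ahead of the robot, y to its left, z up, the work surface at z = 0. Lengths are in m, angles in rad, forces in N, time in s.
With the tool pointing down it reaches from about 0.35 to 0.9 m from the base axis. Payload 8.1 kg.
Tool frame: the origin (TCP) lies midway between the tips of the shut fingers; the grasp point (between the pads) lies 19 mm behind it; z points along the fingers, y is the direction in which the jaws open and shut (so a half turn about z gives the same grasp; the last joint's range is limited). The gripper opens to 85 mm and grips with 20 to 120 N. Pads are 22 mm wide; open, the fingers measure 114 mm over their backs; the gripper's body (76 mm by 85 mm) begins 54 mm behind the grasp point. The pads swing forward as they close: fully open they stand 13 mm farther back than shut.
Start: joints at [1.185, 0.434, 0.025, 1.573, -0.012, 1.134, -0.075], TCP at [0.174, -0.6, 0.231] pointing down, gripper open.
Joint ranges: [-2.62, 2.62], [-0.44, 2.09], [-1.27, 1.32], [0.08, 2.57], [-1.32, 4.46], [0.12, 2], [-2.74, 2.74]. Speed limits (rad/s): [2.22, 2.22, 3.01, 3.01, 3.14, 3.14, 3.14].

### API

Orientations are given as a unit quaternion [w, x, y, z].
In Python, from workcell import manip, optics, order gives the robot as it stands.
- The arm moves only by the shell command python3 -m creep 'ROWS' [OPENING] [FORCE]. ROWS is JSON, a list of rows, each a list of 2 entries, a list of its own where there are three numbers: the shift along the world's x, y, z in m, then the turn, a rotation vector about the world's x, y, z in degrees. A call has 1 to 10 rows; each row is the pose to reach, as a shift and turn from the pose commanded when the call began; what a row does not reach only later rows make up. A row lasts 1/10 s, in which the tool goes at most 50 mm and 8.59 degrees, less where a joint would pass 70% of its speed; a pose out of reach is approached as far as the arm can. A call with a gripper value outside its range is refused whole. OPENING is the closure in counts, from 0 (fully open) to 255 (shut), set as the call begins (- or left out, the last holds). The fingers move at their own pace and stop on an object; FORCE is the grip in N (left out, the last holds). Time passes only in rows, so rows that repeat a pose let the fingers close. It gives the time, the measured TCP pose, the force and the opening at its end, in the units of the state.
- manip.get_state(): the state, without advancing time (a new reading comes with each control period).
- optics.camera(name): name is "scene" or "top" or "wrist"; returns the picture (400x640x3 uint8, blue, green, red); there is no depth.
- optics.camera_params(name): a dict with "fovy" (degrees; the focal length in pixels is half the picture's height over the tangent of half this angle, whatever the lens; pixels are square), "cx", "cy" (the principal point, pixels), "D" ([k1, k2, p1, p2, k3] as OpenCV has them; the pictures are not rectified), "world_from_camera" (4x4, takes a point from camera to world coordinates). Camera axes: x right, y down, z forward; pixel columns grow to the right and rows downward; lengths in m; the calibration is good to about 2 mm. A picture is of the moment at which its call begins: read the wrist's pose just before it. camera_params takes no time and is no camera call; for the wrist camera it gives the pose at the moment of the call.
- order.close_job(): hands the job in, once; it reports no verdict.
The state is a dict: "clock": time; "qpos": joint angles; "qd": joint speeds; "joint_torque": joint torques, N m; "tool_pos": TCP position; "orientation": TCP orientation; "ft_force": force on the tool from outside, world axes, zero at the start; "wrist_torque": the same for the moment, N m; "gripper_width": opening from 0.0 (shut) to 1.0 (fully open).
Only numpy, scipy, OpenCV 4.12 (cv2) and the standard library are available. Lean on these libraries where they do the work, as an engineer would, in place of code of your own. Each camera call takes 0.05 s, during which the arm holds its last target.

### The job

Somebody began to deal frozen dumplings into the three trays in the tray sealer's drawer: two trays have one each, the third has none. Leave those two in their trays and deal the four on the steel pan, one per tray in turn, so that no tray gets its second before every tray has its first, until each holds two lying flat on the tray's floor; set them down gently, without dropping them. Then push the drawer fully home with the trays still seated in it, and leave the flour dredger and the filling paddle where they are.

Things in the scene. Friction and masses are not known exactly. Their poses are not given: they have to be found in the camera images.
- tray_a_floor (a point): Middle of the inner floor of one black sealing tray; three hang loose by their rims in the drawer, 126 mm apart. Inside 164 x 90 mm at the floor, 172 x 98 at the rim, 42 deep; rim 192 x 118. x along its long side (away from the robot), y along the row of trays, z up. Two dumplings fit 40 mm either side of this point, lengths along y; only 25 mm is left for a finger at the end wall
- tray_b_floor (a point): Middle of the inner floor of one black sealing tray; three hang loose by their rims in the drawer, 126 mm apart. Inside 164 x 90 mm at the floor, 172 x 98 at the rim, 42 deep; rim 192 x 118. x along its long side (away from the robot), y along the row of trays, z up. Two dumplings fit 40 mm either side of this point, lengths along y; only 25 mm is left for a finger at the end wall
- tray_c_floor (a point): Middle of the inner floor of one black sealing tray; three hang loose by their rims in the drawer, 126 mm apart. Inside 164 x 90 mm at the floor, 172 x 98 at the rim, 42 deep; rim 192 x 118. x along its long side (away from the robot), y along the row of trays, z up. Two dumplings fit 40 mm either side of this point, lengths along y; only 25 mm is left for a finger at the end wall
- dumpling_1 (a point): Centre (half-way up) of a frozen dumpling, hard, cream, flat base, pleated ridge on top: 78 mm long (x), 34 wide (y), 36 high with the ridge, 27 without; about 55 g. Straight sides, to be gripped across y, from the base to 22 mm up. It starts lying flat (z up) on the pan or in a tray
- dumpling_2 (a point): Centre (half-way up) of a frozen dumpling, hard, cream, flat base, pleated ridge on top: 78 mm long (x), 34 wide (y), 36 high with the ridge, 27 without; about 55 g. Straight sides, to be gripped across y, from the base to 22 mm up. It starts lying flat (z up) on the pan or in a tray
- dumpling_3 (a point): Centre (half-way up) of a frozen dumpling, hard, cream, flat base, pleated ridge on top: 78 mm long (x), 34 wide (y), 36 high with the ridge, 27 without; about 55 g. Straight sides, to be gripped across y, from the base to 22 mm up. It starts lying flat (z up) on the pan or in a tray
- dumpling_4 (a point): Centre (half-way up) of a frozen dumpling, hard, cream, flat base, pleated ridge on top: 78 mm long (x), 34 wide (y), 36 high with the ridge, 27 without; about 55 g. Straight sides, to be gripped across y, from the base to 22 mm up. It starts lying flat (z up) on the pan or in a tray
- dumpling_5 (a point): Centre (half-way up) of a frozen dumpling, hard, cream, flat base, pleated ridge on top: 78 mm long (x), 34 wide (y), 36 high with the ridge, 27 without; about 55 g. Straight sides, to be gripped across y, from the base to 22 mm up. It starts lying flat (z up) on the pan or in a tray
- dumpling_6 (a point): Centre (half-way up) of a frozen dumpling, hard, cream, flat base, pleated ridge on top: 78 mm long (x), 34 wide (y), 36 high with the ridge, 27 without; about 55 g. Straight sides, to be gripped across y, from the base to 22 mm up. It starts lying flat (z up) on the pan or in a tray
- pan_floor (a point): Middle of the floor (3 mm above the table) of the shallow steel freezing pan, 325 x 265 mm (x, y), rim 22 mm above the table; fixed. Four dumplings lie on it about 100 mm apart, lengths within 30 degrees of its y
- handle (a point): Middle of the black handle bar of the drawer: 150 mm long (x), 16 mm thick, 110 mm above the table, 50 mm clear of the drawer's front panel, whose upper edge is 96 mm above the table. The drawer goes home towards -y of this frame, into the sealer
- mouth (a point): Middle of the tray sealer's mouth, in the plane of its front face, 75 mm above the table; y points out of it along the drawer's travel. The steel housing behind is 310 mm wide, 235 high (film roll to 320). The opening ends 100 mm above the table, the tray rims are at 78 mm
- drawer (a joint): Travel of the sealer's drawer, m: 0 fully out (start), 0.440 fully home, where the front panel closes the mouth and the handle bar stands 70 mm in front of it. Slides with about 3 N of friction, stays where it is left
- dredger: Steel flour dredger with a side handle, 68 mm across, 106 mm high, standing beyond the drawer; origin under its centre: leave alone
- paddle: Dark red filling paddle, 200 mm long, lying flat along its x; origin on the table under it: leave alone
Things that resemble listed ones, but are neither listed nor needed, are in the scene too. What is shaped like the part that bears dumpling_1 but red is not meant. Leave any pink look-alike of the part that bears tray_a_floor alone.

How it is judged:
On the way, in this order (a step that is already met when the one before it is completed fails the run):
1. the tray that was empty has its first dumpling, let go (((horizontal distance between dumpling_1 and tray_c_floor below 0.08 m and height (world z) of dumpling_1 below 0.062 m) or (horizontal distance between dumpling_2 and tray_c_floor below 0.08 m and height (world z) of dumpling_2 below 0.062 m) or (horizontal distance between dumpling_3 and tray_c_floor below 0.08 m and height (world z) of dumpling_3 below 0.062 m) or (horizontal distance between dumpling_4 and tray_c_floor below 0.08 m and height (world z) of dumpling_4 below 0.062 m)) and contact force between the fingers and dump1 below 0.05 N and contact force between the fingers and dump2 below 0.05 N and contact force between the fingers and dump3 below 0.05 N and contact force between the fingers and dump4 below 0.05 N), for 0.2 s.
2. all six dumplings lie flat at the height of the trays' floors, let go (height (world z) of dumpling_1 between 0.046 and 0.062 m and height (world z) of dumpling_2 between 0.046 and 0.062 m and height (world z) of dumpling_3 between 0.046 and 0.062 m and height (world z) of dumpling_4 between 0.046 and 0.062 m and height (world z) of dumpling_5 between 0.046 and 0.062 m and height (world z) of dumpling_6 between 0.046 and 0.062 m and angle between each of dumpling_1, dumpling_2, dumpling_3, dumpling_4, dumpling_5, dumpling_6's own z axis and vertical below 0.2 rad and contact force between the fingers and dump1 below 0.05 N and contact force between the fingers and dump2 below 0.05 N and contact force between the fingers and dump3 below 0.05 N and contact force between the fingers and dump4 below 0.05 N and contact force between the fingers and dump5 below 0.05 N and contact force between the fingers and dump6 below 0.05 N), for 0.2 s.
At the end, for the whole second after the job is handed in: Two dumplings in each tray, the first two still in theirs, released, at rest, flat on the floor (centre within 80 mm of the tray's middle, 46 to 62 mm above the table; tilt < 0.2 rad); trays seated level (floors 30 to 40 mm above the table, tilt < 0.06); drawer within 8 mm of home (all of step 2 and horizontal distance between dumpling_5 and tray_a_floor below 0.08 m and horizontal distance between dumpling_6 and tray_b_floor below 0.08 m and horizontal distance between any of dumpling_1, dumpling_2, dumpling_3, dumpling_4 and tray_a_floor below 0.08 m and horizontal distance between any of dumpling_1, dumpling_2, dumpling_3, dumpling_4 and tray_b_floor below 0.08 m and (horizontal distance between each of dumpling_1, dumpling_2 and tray_c_floor below 0.08 m or horizontal distance between each of dumpling_1, dumpling_3 and tray_c_floor below 0.08 m or horizontal distance between each of dumpling_1, dumpling_4 and tray_c_floor below 0.08 m or horizontal distance between each of dumpling_2, dumpling_3 and tray_c_floor below 0.08 m or horizontal distance between each of dumpling_2, dumpling_4 and tray_c_floor below 0.08 m or horizontal distance between each of dumpling_3, dumpling_4 and tray_c_floor below 0.08 m) and height (world z) of tray_a_floor between 0.03 and 0.04 m and height (world z) of tray_b_floor between 0.03 and 0.04 m and height (world z) of tray_c_floor between 0.03 and 0.04 m and angle between each of tray_a_floor, tray_b_floor, tray_c_floor's own z axis and vertical below 0.06 rad and value of joint drawer above 0.432 m and linear speed of each of dump1, dump2, dump3, dump4, dump5, dump6 below 0.03 m/s); the robot touches nothing.
It fails at once if a tray got its second dumpling while another still had none (((horizontal distance between dumpling_1 and tray_a_floor below 0.08 m and height (world z) of dumpling_1 below 0.062 m) or (horizontal distance between dumpling_2 and tray_a_floor below 0.08 m and height (world z) of dumpling_2 below 0.062 m) or (horizontal distance between dumpling_3 and tray_a_floor below 0.08 m and height (world z) of dumpling_3 below 0.062 m) or (horizontal distance between dumpling_4 and tray_a_floor below 0.08 m and height (world z) of dumpling_4 below 0.062 m) or (horizontal distance between dumpling_1 and tray_b_floor below 0.08 m and height (world z) of dumpling_1 below 0.062 m) or (horizontal distance between dumpling_2 and tray_b_floor below 0.08 m and height (world z) of dumpling_2 below 0.062 m) or (horizontal distance between dumpling_3 and tray_b_floor below 0.08 m and height (world z) of dumpling_3 below 0.062 m) or (horizontal distance between dumpling_4 and tray_b_floor below 0.08 m and height (world z) of dumpling_4 below 0.062 m)) and not ((horizontal distance between dumpling_1 and tray_c_floor below 0.08 m and height (world z) of dumpling_1 below 0.062 m) or (horizontal distance between dumpling_2 and tray_c_floor below 0.08 m and height (world z) of dumpling_2 below 0.062 m) or (horizontal distance between dumpling_3 and tray_c_floor below 0.08 m and height (world z) of dumpling_3 below 0.062 m) or (horizontal distance between dumpling_4 and tray_c_floor below 0.08 m and height (world z) of dumpling_4 below 0.062 m))).
It fails at once if a dumpling was dropped or flung (over 0.7 m/s while not between the fingers, a fall of about 25 mm) ((contact force between the fingers and dump1 below 0.02 N and linear speed of dump1 above 0.7 m/s) or (contact force between the fingers and dump2 below 0.02 N and linear speed of dump2 above 0.7 m/s) or (contact force between the fingers and dump3 below 0.02 N and linear speed of dump3 above 0.7 m/s) or (contact force between the fingers and dump4 below 0.02 N and linear speed of dump4 above 0.7 m/s) or (contact force between the fingers and dump5 below 0.02 N and linear speed of dump5 above 0.7 m/s) or (contact force between the fingers and dump6 below 0.02 N and linear speed of dump6 above 0.7 m/s)).
It fails at once if the dredger or the paddle was moved by more than 30 mm (distance of any of dredger, paddle from where it was at the start of the episode above 0.03 m).
It also fails if it takes over 72 s, if anything falls off the work surface, if the arm or the gripper's body presses on something with over 40 N, if the wrist force passes 120 N, or if a joint passes its speed limit or range.

## Working session

There is one attempt and no reset: what is moved stays moved. The work goes in short steps, Python scripts to look and compute and a shell command to move; the robot and the scene stay as the last step left them, time stands still between calls to the robot, and variables do not carry over. Pictures are saved under pics/ and viewed, and the job is handed in when it is done.

```bash
ls; mkdir -p pics; python3 - <<'E'
from workcell import manip, optics, order
import cv2,json
s=manip.get_state(); print({k:s[k] for k in ['clock','tool_pos','orientation','gripper_width','ft_force']})
for n in ['scene','top','wrist']:
    im=optics.camera(n); cv2.imwrite(f'pics/{n}0.png',im); p=optics.camera_params(n); print(n,p)
E
```

```text
pics
{'clock': 0.0, 'tool_pos': array([ 0.17419785, -0.59972088,  0.23050402]), 'orientation': array([-7.62329455e-04,  9.90024663e-01,  1.40891974e-01, -1.94176273e-04]), 'gripper_width': 1.0010603138264347, 'ft_force': array([-0.27906353, -0.23890809, -0.36835886])}
scene {'fovy': 50.50305429198161, 'cx': 324.96243987357775, 'cy': 198.62558555900097, 'D': array([0.03402691, 0.        , 0.        , 0.        , 0.        ]), 'world_from_camera': array([[-0.32545091,  0.76455017, -0.55636745,  1.11463053],
       [ 0.94548047,  0.27070809, -0.181063  ,  0.30574519],
       [ 0.01218143, -0.58496168, -0.81096945,  1.0350968 ],
       [ 0.        ,  0.        ,  0.        ,  1.        ]])}
top {'fovy': 57.8302270337795, 'cx': 320.47158636706524, 'cy': 197.19917589783353, 'D': array([-0.04902039,  0.        ,  0.        ,  0.        ,  0.        ]), 'world_from_camera': array([[-0.00221286, -0.99636932,  0.08510748,  0.40018248],
       [-0.99997508,  0.00277535,  0.00649152,  0.10415635],
       [-0.00670415, -0.08509099, -0.99635063,  1.2696876 ],
       [ 0.        ,  0.        ,  0.        ,  1.        ]])}
wrist {'fovy': 65.77306567206786, 'cx': 320.94044659983933, 'cy': 198.60982574548348, 'D': array([-0.0273307,  0.       ,  0.       ,  0.       ,  0.       ]), 'world_from_camera': array([[ 0.27981317, -0.92469087, -0.2581693 ,  0.23843774],
       [-0.96005309, -0.26996208, -0.0736107 , -0.58220296],
       [-0.00162878,  0.26845348, -0.96329127,  0.3737487 ],
       [ 0.        ,  0.        ,  0.        ,  1.        ]])}
```

View pics/scene0.png

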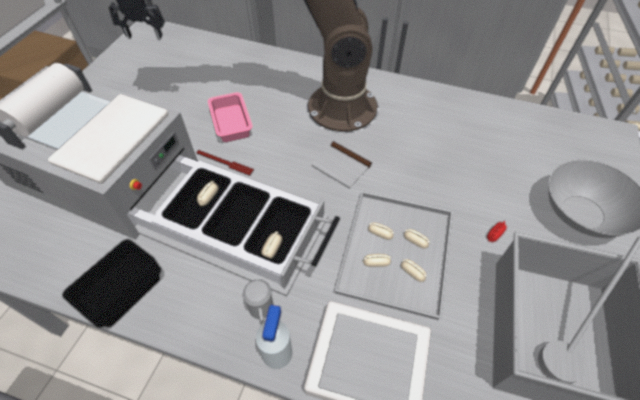

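View pics/top0.png

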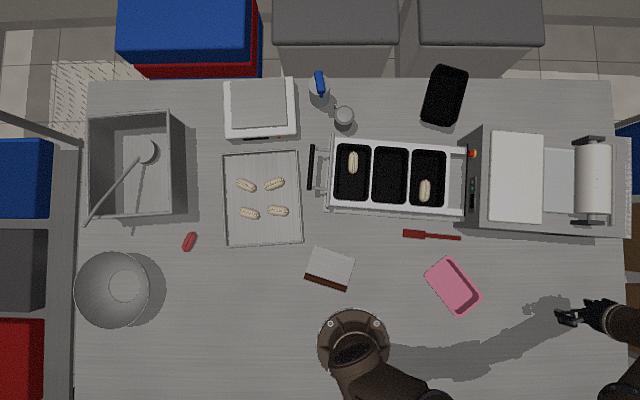

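View pics/wrist0.png

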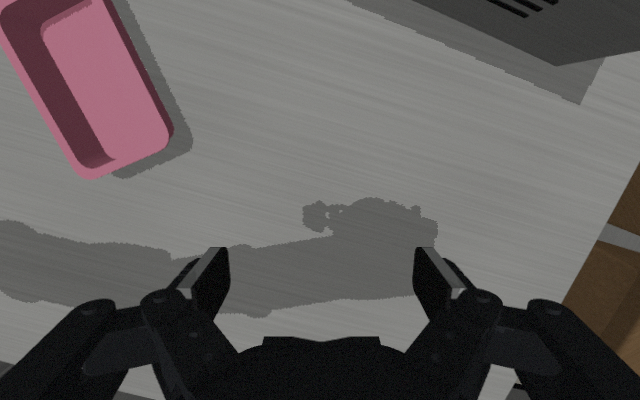

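The top view shows the drawer with its trays at about (352,172), (389,175) and (428,178). The middle tray is empty; the left one has a dumpling at (353,162) and the right one at (424,190). Pan dumplings: (245,185), (274,184), (249,214), (278,211). Possible mix-ups to leave alone: the red dumpling-like part at (189,241), the pink tray at (453,285), the loose black tray outside the drawer at (443,95), and the scale at (258,108).

```bash
cat > h.py <<'E'
import numpy as np,cv2
from workcell import manip, optics, order
def K(p):
    f=200/np.tan(np.radians(p['fovy'])/2); return np.array([[f,0,p['cx']],[0,f,p['cy']],[0,0,1]])
def px2w(p,uv,z):
    uv=np.array(uv,float).reshape(-1,1,2); n=cv2.undistortPoints(uv,K(p),p['D']).reshape(-1,2)
    T=p['world_from_camera']; d=np.c_[n,np.ones(len(n))]@T[:3,:3].T; o=T[:3,3]
    z=np.broadcast_to(z,len(n)); return o+d*((z-o[2])/d[:,2])[:,None]
def w2px(p,X):
    T=np.linalg.inv(p['world_from_camera']); r=cv2.Rodrigues(T[:3,:3])[0]
    return cv2.projectPoints(np.array(X,float).reshape(-1,1,3),r,T[:3,3],K(p),p['D'])[0].reshape(-1,2)
def crop(im,x0,y0,x1,y1,s,fn):
    c=cv2.resize(im[y0:y1,x0:x1],None,fx=s,fy=s,interpolation=cv2.INTER_CUBIC)
    for x in range((x0//10+1)*10,x1,10):
        cv2.line(c,((x-x0)*s,0),((x-x0)*s,6),(0,0,255),1); 
        if x%20==0: cv2.putText(c,str(x),((x-x0)*s-10,16),0,.35,(0,0,255))
    for y in range((y0//10+1)*10,y1,10):
        cv2.line(c,(0,(y-y0)*s),(6,(y-y0)*s),(0,0,255),1); cv2.putText(c,str(y),(8,(y-y0)*s+4),0,.35,(0,0,255))
    cv2.imwrite(fn,c)
def blobs(im,box,thr=(90,130,140)):
    x0,y0,x1,y1=box; c=im[y0:y1,x0:x1].astype(int)
    return c
E
python3 - <<'E'
from h import *
im=cv2.imread('pics/top0.png'); crop(im,220,140,310,250,5,'pics/t_pan.png'); crop(im,300,125,480,220,4,'pics/t_dr.png')
im=cv2.imread('pics/scene0.png'); crop(im,330,190,460,315,5,'pics/s_pan.png')
E
```

```text
(no output)
```

View pics/t_pan.png

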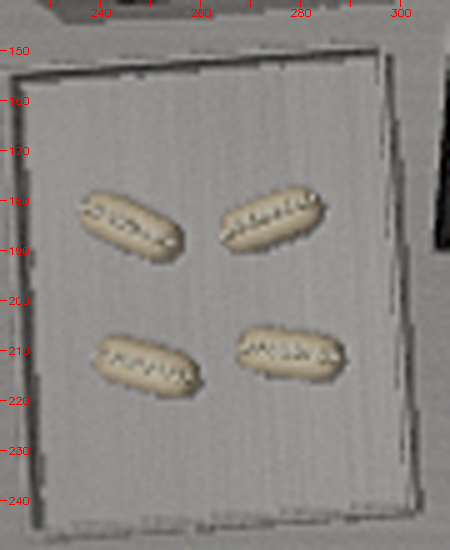

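View pics/t_dr.png

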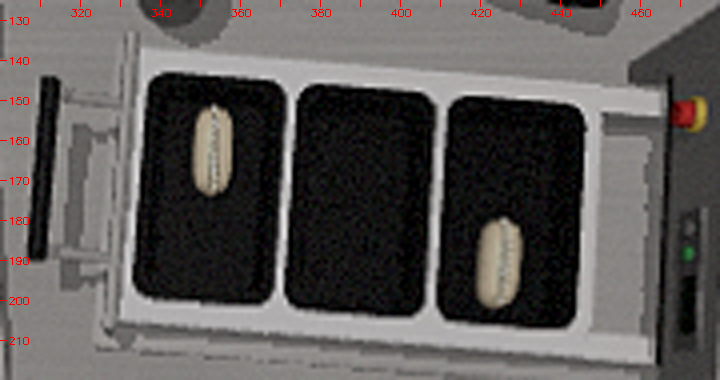

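View pics/s_pan.png

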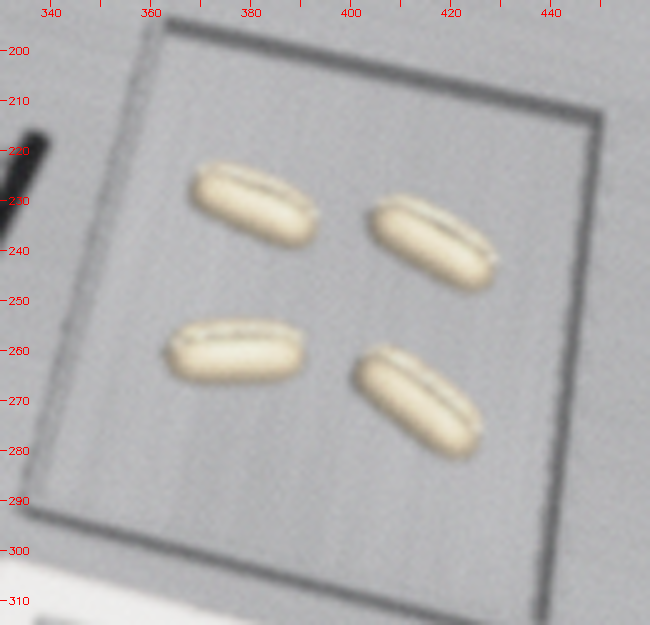

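The crops confirm four cream dumplings on the pan and black trays hung in the drawer, with the middle one empty. Next I'll measure them.

```bash
python3 - <<'E'
from h import *
p=optics.camera_params('top'); im=cv2.imread('pics/top0.png'); hsv=cv2.cvtColor(im,cv2.COLOR_BGR2HSV)
ps=optics.camera_params('scene'); ims=cv2.imread('pics/scene0.png')
def dump(im,p,box,z):
    x0,y0,x1,y1=box; m=np.zeros(im.shape[:2],np.uint8)
    b=im.astype(int); mm=((b[...,2]-b[...,0]>25)&(b[...,2]>110)).astype(np.uint8)
    m[y0:y1,x0:x1]=mm[y0:y1,x0:x1]
    n,l,s,c=cv2.connectedComponentsWithStats(m)
    for i in range(1,n):
        if s[i,4]<60: continue
        cn=cv2.findContours((l==i).astype(np.uint8),0,1)[0][0].reshape(-1,2)
        w=px2w(p,cn,z)[:,:2]; r=cv2.minAreaRect((w*1000).astype(np.float32))
        C=cv2.boxPoints(r); e=C[1]-C[0]; f=C[2]-C[1]; L=e if np.linalg.norm(e)>np.linalg.norm(f) else f
        cc=px2w(p,[c[i]],z)[0]
        print('px',c[i].round(1),'centroid',cc[:2].round(4),'rect',np.round(r[0],1),np.round(r[1],1),'len angle',round(np.degrees(np.arctan2(L[1],L[0]))%180,1))
dump(im,p,(225,150,300,245),.018); print(); dump(im,p,(330,135,460,215),.05); print()
dump(ims,ps,(340,200,440,300),.016); print(); dump(ims,ps,(160,160,320,280),.047)
print('trays')
g=cv2.cvtColor(im,cv2.COLOR_BGR2GRAY); m=np.zeros_like(g); m[135:215,328:455]=(g[135:215,328:455]<75)*255
m=cv2.morphologyEx(m,cv2.MORPH_OPEN,np.ones((2,2)))
for c in cv2.findContours(m,0,1)[0]:
    if cv2.contourArea(c)<800: continue
    w=px2w(p,c.reshape(-1,2),.078)[:,:2]; r=cv2.minAreaRect((w*1000).astype(np.float32)); print(np.round(r[0],1),np.round(r[1],1),r[2])
print('handle',px2w(p,[(312,144.5),(307.5,189.5)],.118))
print('mouth', px2w(p,[(466,146),(463,215)],.08))
print('panrim',px2w(p,[(223,155),(297,150),(304,243),(227,247)],.022))
E
```

```text
px [245.2 184.6] centroid [0.5521 0.3751] rect [552.4 374.1] [68.  29.6] len angle 63.5
px [273.2 183.6] centroid [0.5553 0.2771] rect [556.6 276.4] [29.  68.3] len angle 108.4
px [248.5 212.6] centroid [0.4541 0.362 ] rect [454.  361.8] [67.7 29.9] len angle 74.1
px [276.7 212.5] centroid [0.4545 0.264 ] rect [454.  262.1] [66.3 13.7] len angle 81.8

px [352.9 162. ] centroid [0.6245 0.0014] rect [624.6   0.9] [27.3 69.2] len angle 179.4
px [422.1 190.4] centroid [ 0.5267 -0.2327] rect [ 526.6 -233. ] [16.3 66. ] len angle 174.4

px [380.7 230.8] centroid [0.4685 0.2624] rect [467.7 262.3] [68.7 33.6] len angle 87.4
px [416.2 238.6] centroid [0.4605 0.3617] rect [459.5 362.1] [69.5 31. ] len angle 77.2
px [376.6 260.8] centroid [0.5636 0.2756] rect [559.8 274.4] [33.  68.1] len angle 109.4
px [413.2 270.2] centroid [0.5583 0.3741] rect [557.  375.4] [69.7 32.1] len angle 60.4

px [237.9 166.7] centroid [ 0.4122 -0.2019] rect [ 411.1 -213.7] [118.7  27.5] len angle 84.5
px [206.8 193.4] centroid [ 0.5329 -0.2417] rect [ 531.7 -242.8] [38.  80.3] len angle 172.1
px [271.4 244.8] centroid [6.272e-01 2.000e-04] rect [ 6.262e+02 -6.000e-01] [34.9 71.2] len angle 178.7
trays
[ 563.7 -247.4] [116.4 189.4] 85.05828857421875
[ 574.  -121.3] [115.7 188.9] 85.36234283447266
[583.6   3.5] [117.4 189.6] 85.37464904785156
handle [[0.66982481 0.13870125 0.118     ]
 [0.52339601 0.15310619 0.118     ]]
mouth [[ 0.67308399 -0.37742025  0.08      ]
 [ 0.44151867 -0.35846605  0.08      ]]
panrim [[0.65657781 0.45456317 0.022     ]
 [0.67291594 0.19413468 0.022     ]
 [0.34944767 0.16906086 0.022     ]
 [0.33578133 0.43409232 0.022     ]]
```

```bash
python3 -m creep '[[[0.276,0.4,0.0],[0,0,67]],[[0.276,0.4,0.0],[0,0,67]],[[0.276,0.4,0.0],[0,0,67]],[[0.276,0.4,0.0],[0,0,67]],[[0.276,0.4,0.0],[0,0,67]],[[0.276,0.4,0.0],[0,0,67]],[[0.276,0.4,0.0],[0,0,67]],[[0.276,0.4,0.0],[0,0,67]],[[0.276,0.4,0.0],[0,0,67]],[[0.276,0.4,0.0],[0,0,67]]]' 0 30
```

```text
clock: 1.15
tool_pos: [0.4518, -0.197, 0.2314]
orientation: [-0.0, 0.747, 0.665, 0.0]
ft_force: [0.2, -1.8, 1.4]
gripper_width: 1.004
```

```bash
python3 -m creep '[[[0.004,0.05,0],[0,0,0.6]],[[0.004,0.1,0],[0,0,0.6]],[[0.004,0.15,0],[0,0,0.6]],[[0.004,0.2,0],[0,0,0.6]],[[0.004,0.25,0],[0,0,0.6]],[[0.006,0.3,0],[0,0,0.6]],[[0.006,0.35,0],[0,0,0.6]],[[0.006,0.4,-0.03],[0,0,0.6]],[[0.008,0.44,-0.05],[0,0,0.6]],[[0.008,0.459,-0.08],[0,0,0.6]]]'; python3 - <<'E'
from h import *
p=optics.camera_params('wrist'); im=optics.camera('wrist'); cv2.imwrite('pics/w1.png',im)
t=optics.camera('top'); cv2.imwrite('pics/t1.png',t); np.save('wp1.npy',p['world_from_camera'])
print(manip.get_state()['tool_pos'])
print(w2px(p,[[.460,.262,.018],[.457,.362,.018],[.558,.276,.018],[.5555,.375,.018]]))
E
```

```text
clock: 2.15
tool_pos: [0.4583, 0.2637, 0.1514]
orientation: [-0.001, 0.743, 0.669, 0.002]
ft_force: [1.7, 0.1, 0.3]
gripper_width: 1.0
[0.45553696 0.26141408 0.14772655]
[[323.84020295 189.98615373]
 [308.19299499  75.25368426]
 [430.12986476 164.06600452]
 [425.13437549  45.89627807]]
```

View pics/w1.png

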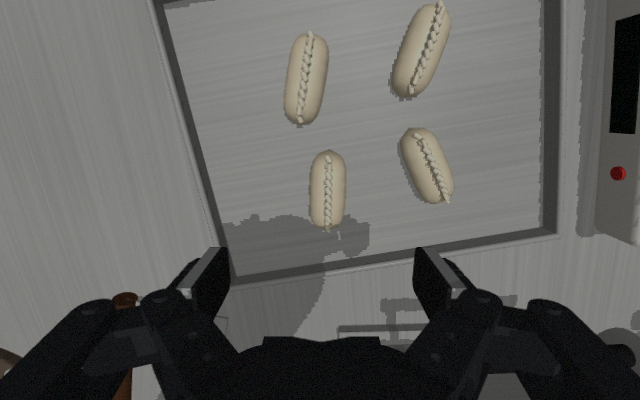

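The wrist view shows the four dumplings at about (328,190), (306,78), (427,166) and (421,50), within 5 px of prediction. P1 is nearly aligned with the tool. I'll refine with this view.

```bash
python3 - <<'E'
from h import *
p=optics.camera_params('wrist'); p['world_from_camera']=np.load('wp1.npy'); im=cv2.imread('pics/w1.png').astype(int)
m=((im[...,2]-im[...,0]>22)&(im[...,2]>95)).astype(np.uint8); m[240:]=0
n,l,s,c=cv2.connectedComponentsWithStats(m)
for i in range(1,n):
    if s[i,4]<800: continue
    cn=max(cv2.findContours((l==i).astype(np.uint8),0,1)[0],key=len).reshape(-1,2)
    w=px2w(p,cn,.016)[:,:2]; r=cv2.minAreaRect((w*1000).astype(np.float32))
    C=cv2.boxPoints(r); e=C[1]-C[0]; f=C[2]-C[1]; L=e if np.linalg.norm(e)>np.linalg.norm(f) else f
    print(c[i].round(),np.round(r[0],1),np.round(r[1],1),round(np.degrees(np.arctan2(L[1],L[0]))%180,1))
E
```

```text
[421.  48.] [553.6 373.5] [73.4 33.4] 66.0
[306.  77.] [454.1 359.4] [70.5 32.5] 73.6
[428. 165.] [557.6 273.3] [32.6 76. ] 109.3
[327. 189.] [463.2 260.4] [73.6 31.9] 82.4
```

```bash
python3 -m creep '[[[0.004,0.001,-0.05],[0,0,-1]],[[0.004,0.001,-0.1],[0,0,-1]],[[0.004,0.001,-0.115],[0,0,-1]],[[0.004,0.001,-0.115],[0,0,-1]]]'; python3 -c "
from h import *
for i in range(3):
  s=manip.get_state();print(s['clock'],s['tool_pos'],s['orientation'])"
```

```text
clock: 2.65
tool_pos: [0.4612, 0.2579, 0.0343]
orientation: [-0.0, 0.75, 0.661, -0.002]
ft_force: [0.3, -0.3, -0.2]
gripper_width: 1.001
2.65 [0.46122741 0.25785318 0.0342893 ] [-1.32066696e-04  7.50335021e-01  6.61053325e-01 -2.41685564e-03]
2.65 [0.46122741 0.25785318 0.0342893 ] [-1.32066696e-04  7.50335021e-01  6.61053325e-01 -2.41685564e-03]
2.65 [0.46122741 0.25785318 0.0342893 ] [-1.32066696e-04  7.50335021e-01  6.61053325e-01 -2.41685564e-03]
```

```bash
python3 -m creep '[[[0,0.001,-0.023],[0,0,0]],[[0,0.001,-0.025],[0,0,0]]]' 0 30; python3 -m creep '[[[0,0,0],[0,0,0]],[[0,0,0],[0,0,0]],[[0,0,0],[0,0,0]],[[0,0,0],[0,0,0]],[[0,0,0],[0,0,0]],[[0,0,0],[0,0,0]]]' 255 30; python3 - <<'E'
from h import *
cv2.imwrite('pics/w2.png',optics.camera('wrist'))
E
```

```text
clock: 2.85
tool_pos: [0.4626, 0.2602, 0.0113]
orientation: [0.0, 0.75, 0.661, -0.0]
ft_force: [-0.0, -0.5, -0.2]
gripper_width: 1.0
clock: 3.45
tool_pos: [0.463, 0.261, 0.0124]
orientation: [0.0, 0.75, 0.661, 0.001]
ft_force: [-1.0, -1.2, 7.1]
gripper_width: 0.381
```

View pics/w2.png

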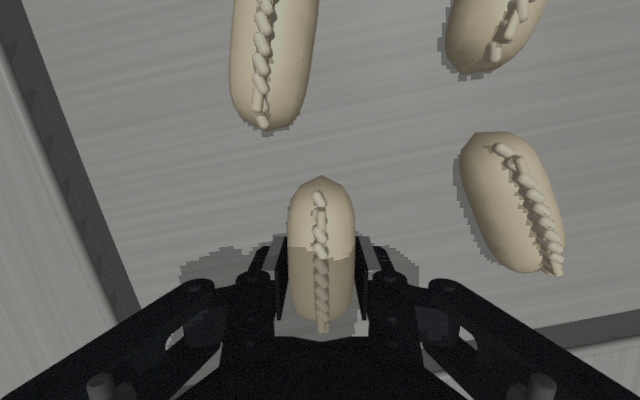

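```bash
python3 -m creep '[[[0,0,0.03],[0,0,0]],[[0,0,0.08],[0,0,0]],[[0.005,-0.02,0.125],[0,0,1]],[[0.01,-0.06,0.15],[0,0,2]],[[0.02,-0.108,0.15],[0,0,2.7]],[[0.03,-0.156,0.15],[0,0,2.7]],[[0.04,-0.204,0.15],[0,0,2.7]],[[0.05,-0.252,0.15],[0,0,2.7]],[[0.06,-0.3,0.15],[0,0,2.7]],[[0.07,-0.345,0.15],[0,0,2.7]]]'; python3 -m creep '[[[0.002,-0.034,-0.04],[0,0,0]],[[0.002,-0.034,-0.05],[0,0,0]],[[0.002,-0.034,-0.05],[0,0,0]]]'; python3 - <<'E'
from h import *
print(manip.get_state()['tool_pos'],optics.camera_params('wrist')['world_from_camera'].round(4).tolist())
cv2.imwrite('pics/w3.png',optics.camera('wrist'))
cv2.imwrite('pics/s3.png',optics.camera('scene'))
E
```

```text
clock: 4.5
tool_pos: [0.5323, -0.0867, 0.1618]
orientation: [0.0, 0.735, 0.679, -0.0]
ft_force: [1.5, 0.4, -0.1]
gripper_width: 0.38
clock: 4.8
tool_pos: [0.5325, -0.119, 0.1095]
orientation: [-0.002, 0.735, 0.678, -0.001]
ft_force: [-0.1, -0.2, -0.8]
gripper_width: 0.38
[ 0.5325048  -0.11898011  0.10948111] [[0.9968, -0.0756, -0.0254, 0.5375], [-0.0797, -0.9606, -0.2663, -0.0525], [-0.0043, 0.2675, -0.9636, 0.2526], [0.0, 0.0, 0.0, 1.0]]
```

View pics/w3.png

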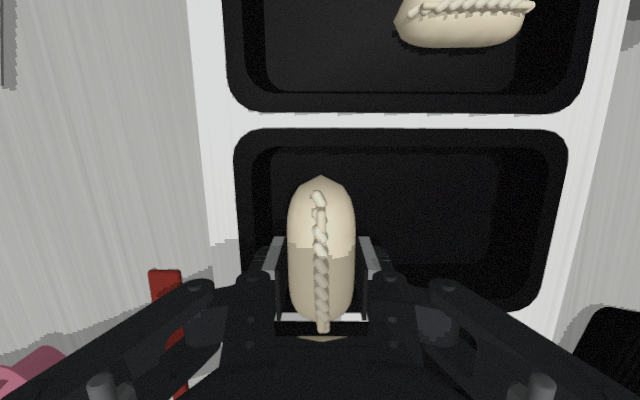

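View pics/s3.png

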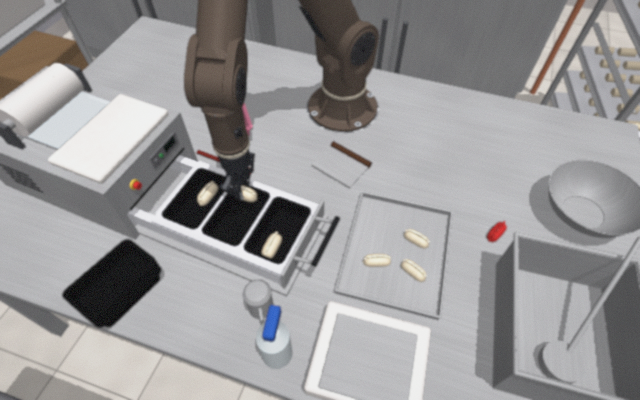

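```bash
python3 - <<'E'
from h import *
p=optics.camera_params('wrist')
print('rim outer: far edge, L, R',px2w(p,[(400,128),(235,160),(567,160)],.078).round(4))
print('floor far edge',px2w(p,[(400,153)],.035).round(4))
print('tip',px2w(p,[(320,176)],.112).round(4),'nearend',px2w(p,[(322,330)],.13).round(4))
c=np.array([.574,-.1213]);ux=np.array([.997,-.079]);uy=np.array([.079,.997])
for a,b in [(.096,.059),(-.096,.059)]:
  print(w2px(p,[np.r_[c+a*ux+b*uy,.078]]))
E
```

```text
rim outer: far edge, L, R [[ 0.5821 -0.0615  0.078 ]
 [ 0.4873 -0.0724  0.078 ]
 [ 0.68   -0.0867  0.078 ]]
floor far edge [[ 0.5925 -0.0817  0.035 ]]
tip [[ 0.536  -0.0787  0.112 ]] nearend [[ 0.5315 -0.1498  0.13  ]]
[[561.06079836 131.77780514]]
[[222.79324315 129.73050251]]
```

```bash
python3 -m creep '[[[0.003,0,-0.03],[0,0,0]],[[0.003,0,-0.05],[0,0,0]],[[0.003,0,-0.06],[0,0,0]],[[0.003,0,-0.066],[0,0,0]],[[0.003,0,-0.067],[0,0,0]],[[0.003,0,-0.067],[0,0,0]]]'
```

```text
clock: 5.5
tool_pos: [0.5381, -0.1175, 0.0454]
orientation: [0.001, 0.734, 0.679, 0.001]
ft_force: [0.4, 0.2, -0.3]
gripper_width: 0.377
```

```bash
python3 -m creep '[[[0,0,-0.001],[0,0,0]],[[0,0,-0.002],[0,0,0]],[[0,0,-0.002],[0,0,0]]]'
```

```text
clock: 5.8
tool_pos: [0.5383, -0.1177, 0.0451]
orientation: [0.001, 0.734, 0.679, 0.0]
ft_force: [-8.2, 2.5, 25.3]
gripper_width: 0.38
```

```bash
python3 -m creep '[[[0,0,0.001],[0,0,0]],[[0,0,0.001],[0,0,0]]]'; python3 -m creep '[[[0,0,0],[0,0,0]],[[0,0,0],[0,0,0]],[[0,0,0],[0,0,0]],[[0,0,0],[0,0,0]]]' 105; python3 - <<'E'
from h import *
cv2.imwrite('pics/w4.png',optics.camera('wrist'))
E
```

```text
clock: 6.0
tool_pos: [0.5383, -0.1178, 0.0452]
orientation: [0.001, 0.734, 0.679, 0.001]
ft_force: [-3.4, 1.1, 12.9]
gripper_width: 0.374
clock: 6.4
tool_pos: [0.5374, -0.1183, 0.0433]
orientation: [0.0, 0.734, 0.679, -0.0]
ft_force: [0.1, -0.0, -0.4]
gripper_width: 0.589
```

View pics/w4.png

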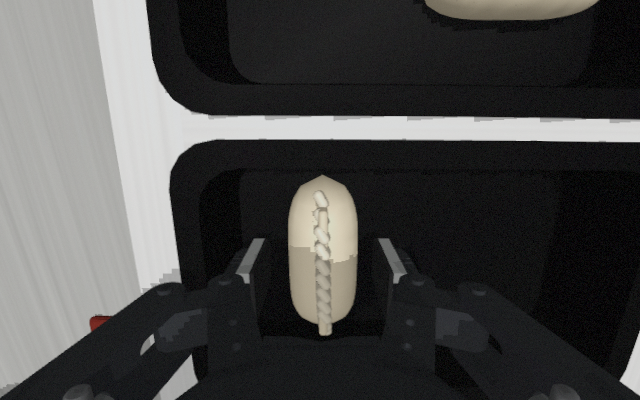

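The first dumpling lies flat at (322,255) between the open fingers. I'll lift away and go to P3.

```bash
python3 -m creep '[[[0,0,0.03],[0,0,0]],[[0,0,0.075],[0,0,0]],[[0,0.015,0.12],[0,0,5]],[[0.004,0.06,0.14],[0,0,12]],[[0.006,0.11,0.14],[0,0,18]],[[0.008,0.16,0.14],[0,0,23]],[[0.01,0.21,0.14],[0,0,23.5]],[[0.012,0.26,0.14],[0,0,23.5]],[[0.016,0.31,0.14],[0,0,23.5]],[[0.019,0.36,0.12],[0,0,23.5]]]'; python3 -m creep '[[[0,0.032,-0.05],[0,0,0]],[[0,0.032,-0.1],[0,0,0]],[[0,0.032,-0.135],[0,0,0]],[[0,0.032,-0.152],[0,0,0]],[[0,0.032,-0.152],[0,0,0]]]' 0; python3 - <<'E'
from h import *
cv2.imwrite('pics/w5.png',optics.camera('wrist'))
E
```

```text
clock: 7.45
tool_pos: [0.5573, 0.2412, 0.1668]
orientation: [0.001, 0.581, 0.814, 0.002]
ft_force: [0.2, -0.1, 0.3]
gripper_width: 0.586
clock: 7.95
tool_pos: [0.5548, 0.2688, 0.0107]
orientation: [-0.001, 0.581, 0.814, -0.002]
ft_force: [0.2, -0.1, 1.1]
gripper_width: 1.001
```

View pics/w5.png

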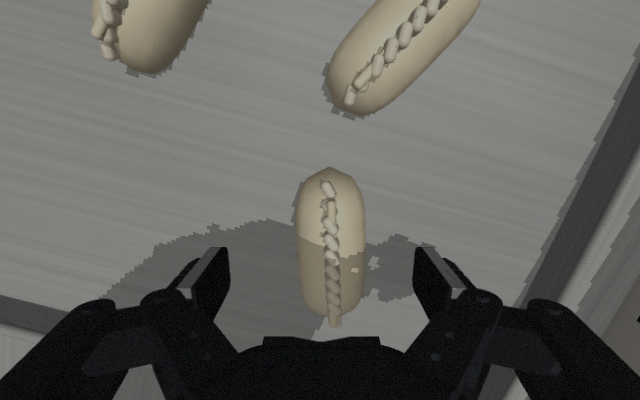

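The dumpling sits between the fingers with its tip at (330,168), 8 px higher than in the first grasp. I'll shift about 4 mm along +y and close.

```bash
python3 -m creep '[[[-0.001,0.004,0],[0,0,0]],[[-0.001,0.004,0],[0,0,0]]]'; python3 -m creep '[[[0,0,0],[0,0,0]],[[0,0,0],[0,0,0]],[[0,0,0],[0,0,0]],[[0,0,0],[0,0,0]],[[0,0,0],[0,0,0]],[[0,0,0],[0,0,0]]]' 255 30; python3 - <<'E'
from h import *
cv2.imwrite('pics/w6.png',optics.camera('wrist'))
E
```

```text
clock: 8.2
tool_pos: [0.5564, 0.2754, 0.0154]
orientation: [0.001, 0.581, 0.814, 0.002]
ft_force: [-0.0, -0.1, 0.7]
gripper_width: 0.999
clock: 8.8
tool_pos: [0.5555, 0.2739, 0.0133]
orientation: [0.0, 0.581, 0.814, 0.0]
ft_force: [-0.4, -0.9, 5.8]
gripper_width: 0.374
```

View pics/w6.png

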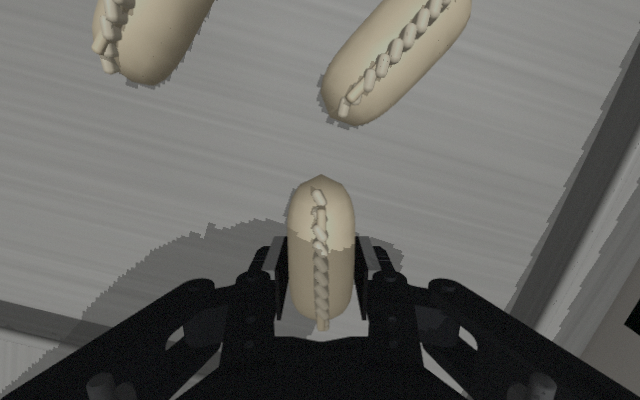

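```bash
python3 -m creep '[[[0,0,0.03],[0,0,0]],[[0,0,0.08],[0,0,0]],[[0.005,-0.02,0.125],[0,0,-5]],[[0.01,-0.06,0.16],[0,0,-12]],[[0.02,-0.108,0.16],[0,0,-18]],[[0.03,-0.156,0.16],[0,0,-23.5]],[[0.04,-0.204,0.16],[0,0,-23.5]],[[0.045,-0.252,0.16],[0,0,-23.5]],[[0.052,-0.3,0.16],[0,0,-23.5]],[[0.058,-0.35,0.16],[0,0,-23.5]]]'; python3 -m creep '[[[0.004,-0.052,-0.01],[0,0,0]],[[0.004,-0.052,-0.055],[0,0,0]],[[0.004,-0.052,-0.06],[0,0,0]],[[0.004,-0.052,-0.06],[0,0,0]]]'; python3 - <<'E'
from h import *
p=optics.camera_params('wrist')
cv2.imwrite('pics/w7.png',optics.camera('wrist'))
print(px2w(p,[(320,176)],.112).round(4))
E
```

```text
clock: 9.85
tool_pos: [0.6129, -0.0775, 0.1727]
orientation: [-0.0, 0.734, 0.679, 0.0]
ft_force: [0.6, -0.1, -1.0]
gripper_width: 0.376
clock: 10.25
tool_pos: [0.616, -0.1266, 0.1119]
orientation: [-0.002, 0.734, 0.679, -0.001]
ft_force: [-0.3, 0.4, -0.0]
gripper_width: 0.377
[[ 0.6175 -0.0887  0.112 ]]
```

View pics/w7.png

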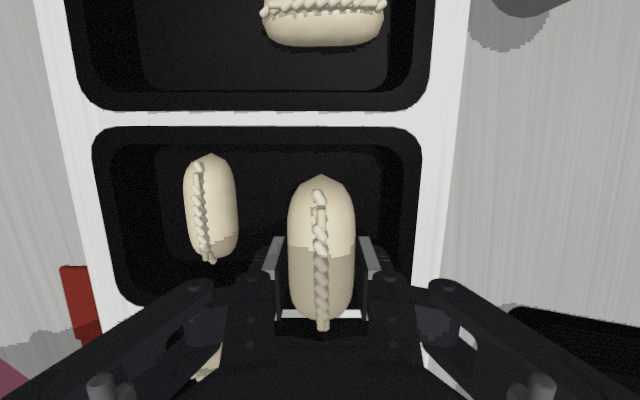

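```bash
python3 -m creep '[[[0,0,-0.03],[0,0,0]],[[0,0,-0.05],[0,0,0]],[[0,0,-0.06],[0,0,0]],[[0,0,-0.066],[0,0,0]],[[0,0,-0.068],[0,0,0]],[[0,0,-0.068],[0,0,0]]]'
```

```text
clock: 10.9
tool_pos: [0.6181, -0.1271, 0.0464]
orientation: [0.001, 0.734, 0.679, 0.001]
ft_force: [0.3, 0.3, -0.4]
gripper_width: 0.377
```

```bash
python3 -m creep '[[[0,0,-0.001],[0,0,0]],[[0,0,-0.001],[0,0,0]]]'
```

```text
clock: 11.1
tool_pos: [0.6182, -0.1272, 0.0463]
orientation: [0.001, 0.734, 0.679, 0.001]
ft_force: [-2.9, 0.4, 11.8]
gripper_width: 0.377
```

Touching down lightly. Release and look.

```bash
python3 -m creep '[[[0,0,0],[0,0,0]],[[0,0,0],[0,0,0]],[[0,0,0],[0,0,0]],[[0,0,0],[0,0,0]]]' 105;  python3 -m creep '[[[0,0,0.03],[0,0,0]],[[0,0,0.075],[0,0,0]],[[0,0,0.12],[0,0,0]],[[-0.01,0.03,0.14],[0,0,-2]]]'; python3 - <<'E'
from h import *
cv2.imwrite('pics/w8.png',optics.camera('wrist'))
E
```

```text
clock: 11.5
tool_pos: [0.6172, -0.1279, 0.0439]
orientation: [0.0, 0.734, 0.679, 0.0]
ft_force: [1.2, -0.2, 0.7]
gripper_width: 0.587
clock: 11.9
tool_pos: [0.6095, -0.1022, 0.1877]
orientation: [0.003, 0.748, 0.663, 0.001]
ft_force: [0.6, 1.2, -0.2]
gripper_width: 0.586
```

View pics/w8.png

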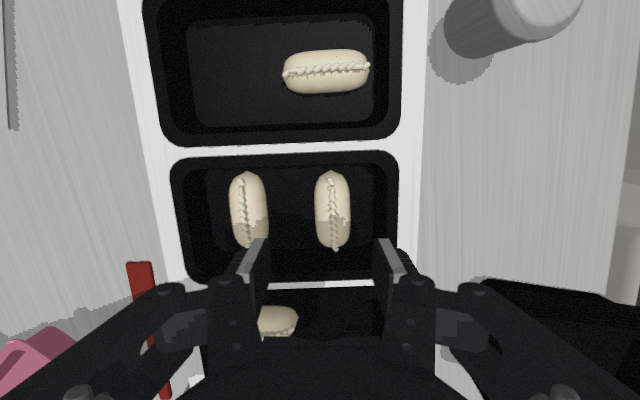

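Tray C holds both dumplings flat, at (248,208) and (332,210); tray A's free half is on its left (-x). Next is P2.

```bash
python3 -m creep '[[[-0.015,0.045,0],[0,0,-5]],[[-0.03,0.09,0],[0,0,-9.5]],[[-0.045,0.137,0],[0,0,-9.5]],[[-0.06,0.184,0],[0,0,-9.5]],[[-0.075,0.231,0],[0,0,-9.5]],[[-0.09,0.278,0],[0,0,-9.5]],[[-0.105,0.325,0],[0,0,-9.5]],[[-0.12,0.37,0],[0,0,-9.5]],[[-0.135,0.415,0],[0,0,-9.5]],[[-0.152,0.4545,-0.02],[0,0,-9.5]]]'; python3 -m creep '[[[0,0,-0.05],[0,0,0]],[[0,0,-0.1],[0,0,0]],[[0,0,-0.135],[0,0,0]],[[0,0,-0.151],[0,0,0]],[[0,0,-0.151],[0,0,0]]]' 0; python3 - <<'E'
from h import *
cv2.imwrite('pics/w9.png',optics.camera('wrist'))
E
```

```text
clock: 12.95
tool_pos: [0.4551, 0.3604, 0.1657]
orientation: [-0.0, 0.798, 0.602, 0.002]
ft_force: [0.2, 0.2, -0.4]
gripper_width: 0.586
clock: 13.45
tool_pos: [0.4539, 0.3559, 0.011]
orientation: [0.0, 0.799, 0.602, -0.002]
ft_force: [0.2, 0.2, 0.3]
gripper_width: 0.999
```

View pics/w9.png

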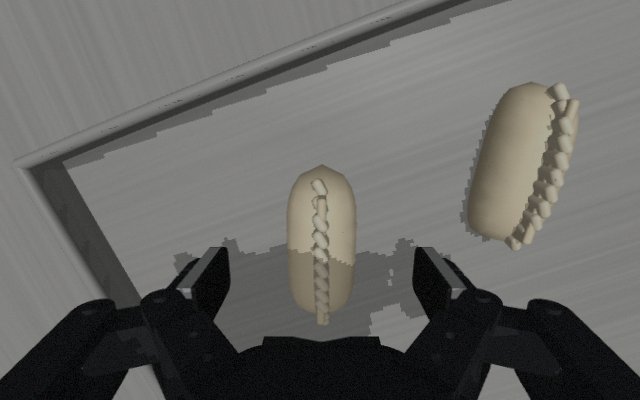

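Well aligned, with the tip at (322,165) against 176 before. Shift about 5 mm outward and grip.

```bash
python3 -m creep '[[[0.001,0.005,0],[0,0,0]],[[0.001,0.005,0],[0,0,0]]]'; python3 -m creep '[[[0,0,0],[0,0,0]],[[0,0,0],[0,0,0]],[[0,0,0],[0,0,0]],[[0,0,0],[0,0,0]],[[0,0,0],[0,0,0]],[[0,0,0],[0,0,0]]]' 255 30; python3 - <<'E'
from h import *
cv2.imwrite('pics/w10.png',optics.camera('wrist'))
E
```

```text
clock: 13.7
tool_pos: [0.4573, 0.3638, 0.015]
orientation: [-0.0, 0.799, 0.602, 0.002]
ft_force: [0.0, -0.1, -0.4]
gripper_width: 1.001
clock: 14.3
tool_pos: [0.4563, 0.3617, 0.0133]
orientation: [0.0, 0.799, 0.602, 0.0]
ft_force: [-0.0, -1.8, 4.6]
gripper_width: 0.377
```

View pics/w10.png

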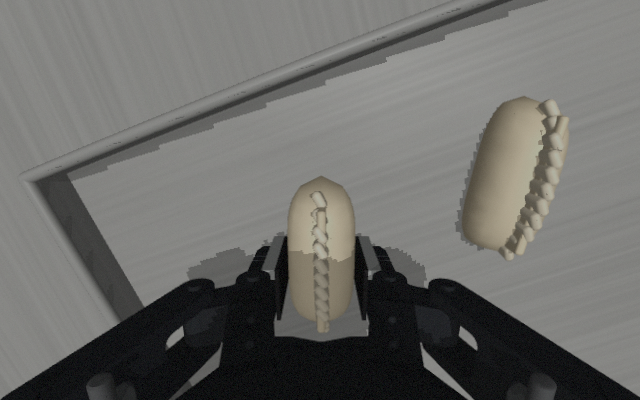

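```bash
python3 -m creep '[[[0,0,0.03],[0,0,0]],[[0,0,0.08],[0,0,0]],[[0.01,-0.02,0.125],[0,0,4]],[[0.02,-0.06,0.16],[0,0,8]],[[0.03,-0.108,0.16],[0,0,11.5]],[[0.045,-0.156,0.16],[0,0,11.5]],[[0.06,-0.204,0.16],[0,0,11.5]],[[0.07,-0.252,0.16],[0,0,11.5]],[[0.08,-0.3,0.16],[0,0,11.5]],[[0.091,-0.345,0.16],[0,0,11.5]]]'; python3 -m creep '[[[0.0,-0.013,-0.045],[0,0,0]],[[0,-0.013,-0.06],[0,0,0]],[[0,-0.013,-0.06],[0,0,0]]]'; python3 - <<'E'
from h import *
p=optics.camera_params('wrist')
cv2.imwrite('pics/w11.png',optics.camera('wrist'))
print(px2w(p,[(320,176)],.112).round(4))
E
```

```text
clock: 15.35
tool_pos: [0.5469, 0.0142, 0.1728]
orientation: [0.0, 0.734, 0.679, -0.0]
ft_force: [0.6, -0.1, -0.2]
gripper_width: 0.376
clock: 15.65
tool_pos: [0.5451, 0.0026, 0.1104]
orientation: [-0.002, 0.735, 0.678, -0.002]
ft_force: [-0.5, -0.7, -0.8]
gripper_width: 0.377
[[0.5467 0.0408 0.112 ]]
```

View pics/w11.png

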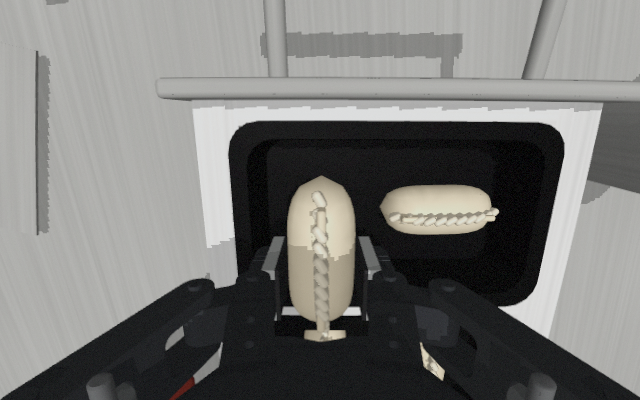

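```bash
python3 - <<'E'
from h import *
p=optics.camera_params('wrist'); print(manip.get_state()['tool_pos'])
print(px2w(p,[(380,208),(493,212)],.05).round(4)); print(px2w(p,[(230,180),(561,180),(400,121)],.078).round(4)); print(px2w(p,[(267,180),(400,147)],.035).round(4))
E
```

```text
[0.54626351 0.00378005 0.11211568]
[[ 0.5862  0.0036  0.05  ]
 [ 0.6655 -0.0055  0.05  ]]
[[0.4942 0.0366 0.078 ]
 [0.6895 0.0217 0.078 ]
 [0.5939 0.0626 0.078 ]]
[[0.5075 0.0263 0.035 ]
 [0.6042 0.0428 0.035 ]]
```

```bash
python3 -m creep '[[[0,0,-0.03],[0,0,0]],[[0,0,-0.05],[0,0,0]],[[0,0,-0.06],[0,0,0]],[[0,0,-0.066],[0,0,0]],[[0,0,-0.068],[0,0,0]],[[0,0,-0.069],[0,0,0]],[[0,0,-0.069],[0,0,0]]]'
```

```text
clock: 16.4
tool_pos: [0.5475, 0.0044, 0.0462]
orientation: [0.001, 0.734, 0.679, 0.0]
ft_force: [-6.0, 0.7, 14.2]
gripper_width: 0.378
```

```bash
python3 -m creep '[[[0,0,0],[0,0,0]],[[0,0,0],[0,0,0]],[[0,0,0],[0,0,0]],[[0,0,0],[0,0,0]]]' 125; python3 -m creep '[[[0,0,0.03],[0,0,0]],[[0,0,0.075],[0,0,0]],[[0,0,0.12],[0,0,0]],[[0,0.0,0.14],[0,0,0]]]'; python3 - <<'E'
from h import *
cv2.imwrite('pics/w12.png',optics.camera('wrist'))
E
```

```text
clock: 16.8
tool_pos: [0.5474, 0.0037, 0.0441]
orientation: [0.0, 0.734, 0.679, 0.0]
ft_force: [0.1, -0.4, -0.8]
gripper_width: 0.508
clock: 17.2
tool_pos: [0.5487, 0.0044, 0.1879]
orientation: [0.001, 0.734, 0.679, 0.002]
ft_force: [1.0, 0.3, 0.4]
gripper_width: 0.512
```

View pics/w12.png

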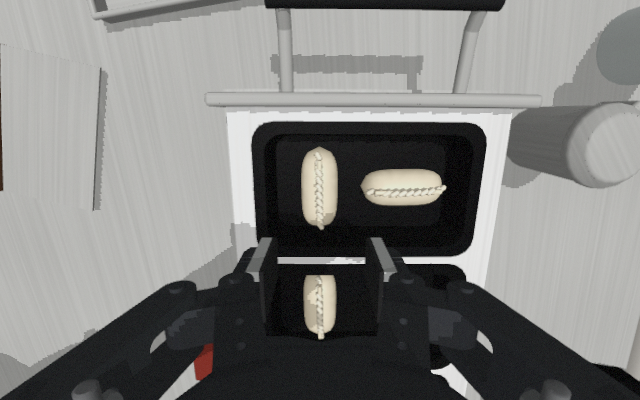

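Tray A is good: dumplings at (319,188) and (403,187). Last one is P4.

```bash
python3 -m creep '[[[0.001,0.045,0],[0,0,-7]],[[0.002,0.09,0],[0,0,-14]],[[0.003,0.135,0],[0,0,-21]],[[0.004,0.18,0],[0,0,-21.5]],[[0.005,0.225,0],[0,0,-21.5]],[[0.006,0.27,0],[0,0,-21.5]],[[0.007,0.315,0],[0,0,-21.5]],[[0.0085,0.355,0],[0,0,-21.5]],[[0.0085,0.3715,-0.03],[0,0,-21.5]],[[0.0085,0.3715,-0.08],[0,0,-21.5]]]' 0; python3 -m creep '[[[0,0,-0.045],[0,0,0]],[[0,0,-0.07],[0,0,0]],[[0,0,-0.09],[0,0,0]],[[0,0,-0.091],[0,0,0]]]' 0; python3 - <<'E'
from h import *
cv2.imwrite('pics/w13.png',optics.camera('wrist'))
E
```

```text
clock: 18.25
tool_pos: [0.5558, 0.3815, 0.1059]
orientation: [-0.002, 0.847, 0.532, 0.004]
ft_force: [0.7, 0.6, -0.7]
gripper_width: 1.005
clock: 18.65
tool_pos: [0.5538, 0.3736, 0.0093]
orientation: [0.0, 0.848, 0.53, -0.003]
ft_force: [-1.0, -0.3, 0.7]
gripper_width: 0.996
```

View pics/w13.png

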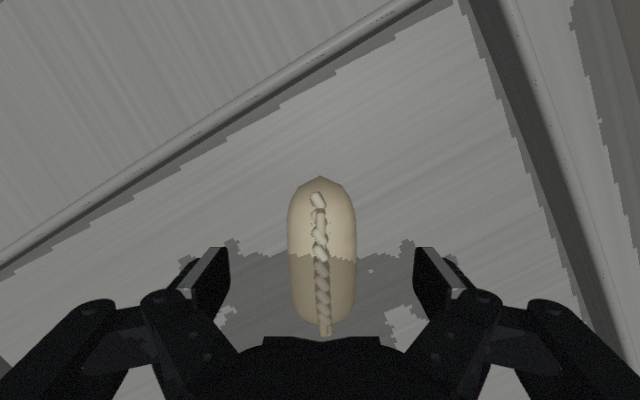

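```bash
python3 -m creep '[[[0,0,0],[0,0,0]],[[0,0,0],[0,0,0]],[[0,0,0],[0,0,0]],[[0,0,0],[0,0,0]],[[0,0,0],[0,0,0]],[[0,0,0],[0,0,0]]]' 255 30; python3 -m creep '[[[0,0,0.03],[0,0,0]],[[0,0,0.08],[0,0,0]],[[0.005,-0.02,0.125],[0,0,7]],[[0.01,-0.06,0.16],[0,0,14]],[[0.015,-0.108,0.16],[0,0,21.5]],[[0.02,-0.156,0.16],[0,0,21.5]],[[0.025,-0.204,0.16],[0,0,21.5]],[[0.03,-0.252,0.16],[0,0,21.5]],[[0.034,-0.3,0.16],[0,0,21.5]],[[0.038,-0.345,0.16],[0,0,21.5]]]'; python3 -m creep '[[[0.003,-0.05,0],[0,0,0]],[[0.006,-0.1,0],[0,0,0]],[[0.009,-0.15,0],[0,0,0]],[[0.012,-0.2,0],[0,0,0]],[[0.0145,-0.24,0],[0,0,0]],[[0.0145,-0.284,-0.01],[0,0,0]],[[0.0145,-0.284,-0.05],[0,0,0]],[[0.0145,-0.284,-0.06],[0,0,0]],[[0.0145,-0.284,-0.06],[0,0,0]]]'; python3 - <<'E'
from h import *
p=optics.camera_params('wrist')
cv2.imwrite('pics/w14.png',optics.camera('wrist'))
print(px2w(p,[(320,176)],.112).round(4))
E
```

```text
clock: 19.3
tool_pos: [0.5562, 0.3756, 0.014]
orientation: [0.0, 0.848, 0.53, 0.001]
ft_force: [-1.0, -0.7, 6.4]
gripper_width: 0.371
clock: 20.3
tool_pos: [0.5934, 0.0276, 0.1731]
orientation: [0.0, 0.735, 0.679, -0.0]
ft_force: [1.6, -0.2, 0.1]
gripper_width: 0.373
clock: 21.2
tool_pos: [0.6068, -0.2521, 0.1113]
orientation: [-0.002, 0.734, 0.679, -0.001]
ft_force: [-0.6, 0.0, -0.7]
gripper_width: 0.378
[[ 0.6083 -0.2141  0.112 ]]
```

View pics/w14.png

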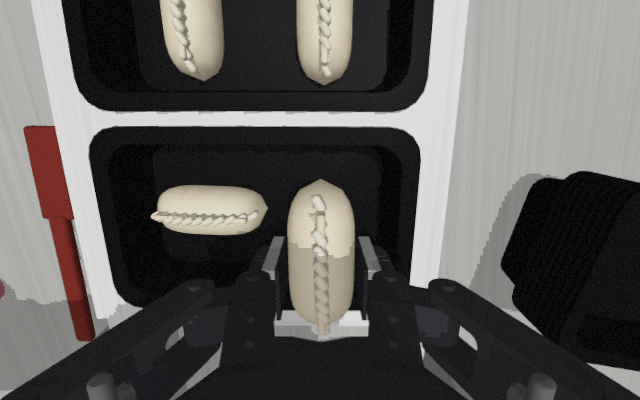

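```bash
python3 - <<'E'
from h import *
p=optics.camera_params('wrist'); print(manip.get_state()['tool_pos'])
print(px2w(p,[(267,208),(155,215)],.05).round(4)); print(px2w(p,[(92,180),(418,180),(300,127)],.078).round(4)); print(px2w(p,[(383,180),(300,151)],.035).round(4))
E
```

```text
[ 0.60816996 -0.2518065   0.1131128 ]
[[ 0.5697 -0.2463  0.05  ]
 [ 0.4897 -0.2455  0.05  ]]
[[ 0.4728 -0.2128  0.078 ]
 [ 0.6663 -0.2275  0.078 ]
 [ 0.5998 -0.192   0.078 ]]
[[ 0.6537 -0.2358  0.035 ]
 [ 0.5952 -0.2103  0.035 ]]
```

```bash
python3 -m creep '[[[0.003,0.001,-0.03],[0,0,0]],[[0.003,0.001,-0.05],[0,0,0]],[[0.003,0.001,-0.06],[0,0,0]],[[0.003,0.001,-0.066],[0,0,0]],[[0.003,0.001,-0.068],[0,0,0]],[[0.003,0.001,-0.069],[0,0,0]],[[0.003,0.001,-0.069],[0,0,0]]]'
```

```text
clock: 21.95
tool_pos: [0.612, -0.2519, 0.047]
orientation: [0.001, 0.734, 0.679, 0.0]
ft_force: [-6.4, 2.9, 13.3]
gripper_width: 0.376
```

```bash
python3 -m creep '[[[0,0,0],[0,0,0]],[[0,0,0],[0,0,0]],[[0,0,0],[0,0,0]],[[0,0,0],[0,0,0]]]' 125; python3 -m creep '[[[0,0,0.03],[0,0,0]],[[0,0,0.075],[0,0,0]],[[0,0,0.12],[0,0,0]],[[0,0.03,0.15],[0,0,0]],[[0,0.08,0.15],[0,0,0]],[[0,0.13,0.15],[0,0,0]],[[0,0.18,0.15],[0,0,0]],[[-0.01,0.23,0.15],[0,0,0]],[[-0.01,0.28,0.15],[0,0,0]],[[-0.01,0.33,0.15],[0,0,0]]]'; python3 -m creep '[[[0,0.05,0],[0,0,0]],[[0,0.1,0],[0,0,0]],[[0,0.15,0],[0,0,0]],[[0,0.19,0],[0,0,0]],[[0,0.19,0],[0,0,0]]]' 255; python3 - <<'E'
from h import *
t=optics.camera('top'); cv2.imwrite('pics/t15.png',t); crop(t,290,125,480,220,4,'pics/t15c.png')
cv2.imwrite('pics/s15.png',optics.camera('scene')); print(manip.get_state()['tool_pos'])
E
```

```text
clock: 22.35
tool_pos: [0.6113, -0.2528, 0.0441]
orientation: [0.0, 0.734, 0.679, 0.0]
ft_force: [-0.7, 0.6, -0.2]
gripper_width: 0.513
clock: 23.35
tool_pos: [0.6007, 0.078, 0.1941]
orientation: [0.0, 0.734, 0.679, 0.0]
ft_force: [1.1, -1.1, -0.4]
gripper_width: 0.508
clock: 23.85
tool_pos: [0.5984, 0.2746, 0.1942]
orientation: [-0.002, 0.731, 0.682, 0.001]
ft_force: [0.3, 0.8, 0.2]
gripper_width: 0.004
[0.60057712 0.26758279 0.19365524]
```

View pics/t15c.png

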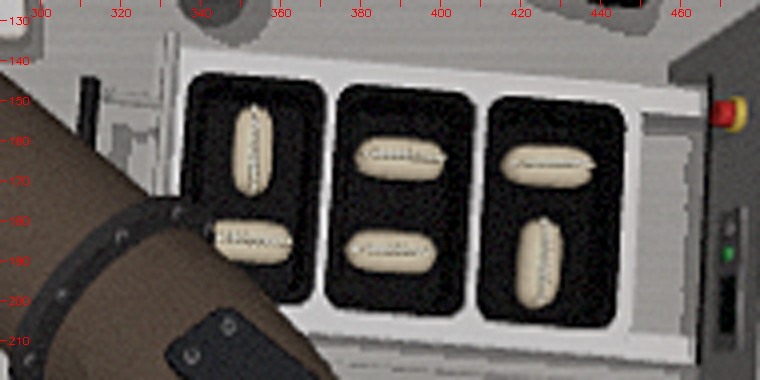

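View pics/s15.png

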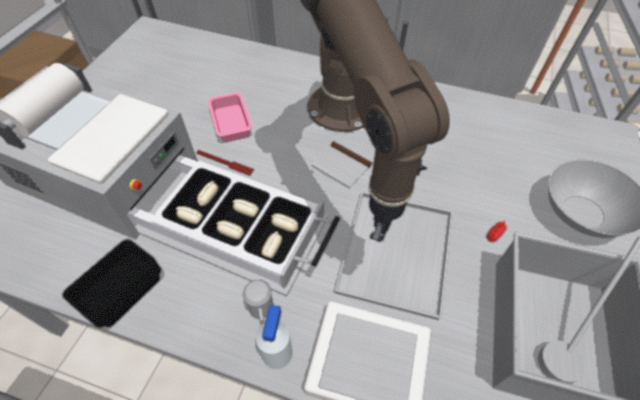

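All six lie flat, two per tray, and the drawer is still out. Next I bring the shut fingers down in front of the handle.

```bash
python3 -m creep '[[[0,-0.03,-0.03],[0,0,0]],[[0,-0.05,-0.07],[0,0,0]],[[0,-0.07,-0.1],[0,0,0]],[[0,-0.085,-0.101],[0,0,0]],[[0,-0.085,-0.101],[0,0,0]]]' 255; python3 - <<'E'
from h import *
cv2.imwrite('pics/w16.png',optics.camera('wrist')); print(manip.get_state()['tool_pos'])
E
```

```text
clock: 24.45
tool_pos: [0.6018, 0.1768, 0.0929]
orientation: [0.001, 0.736, 0.677, -0.001]
ft_force: [-0.6, 0.4, -0.1]
gripper_width: -0.001
[0.60226132 0.17966772 0.09425359]
```

View pics/w16.png

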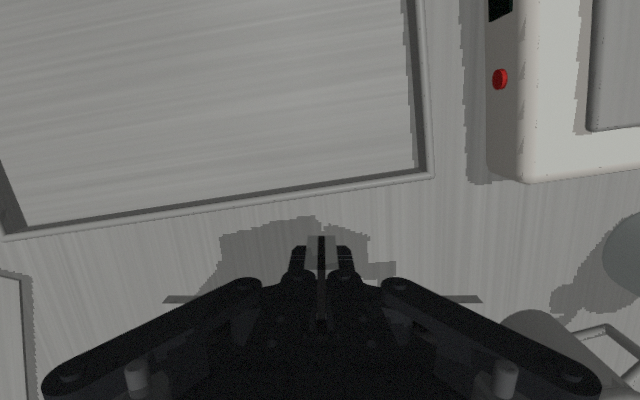

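The fingers are shut in front of the bar, which they hide, with the pan clear. Push begins slowly.

```bash
python3 -m creep '[[[0,-0.005,0],[0,0,0]],[[-0.001,-0.01,0],[0,0,0]],[[-0.001,-0.015,0],[0,0,0]],[[-0.002,-0.02,0],[0,0,0]],[[-0.002,-0.026,0],[0,0,0]],[[-0.003,-0.034,0],[0,0,0]],[[-0.004,-0.043,0],[0,0,0]],[[-0.004,-0.053,0],[0,0,0]],[[-0.005,-0.064,0],[0,0,0]],[[-0.006,-0.076,0],[0,0,0]]]'; python3 - <<'E'
from h import *
t=optics.camera('top'); crop(t,290,125,480,220,4,'pics/t17c.png')
E
```

```text
clock: 25.5
tool_pos: [0.595, 0.1044, 0.0929]
orientation: [-0.0, 0.734, 0.679, 0.0]
ft_force: [-0.3, 3.3, 2.4]
gripper_width: -0.003
```

View pics/t17c.png

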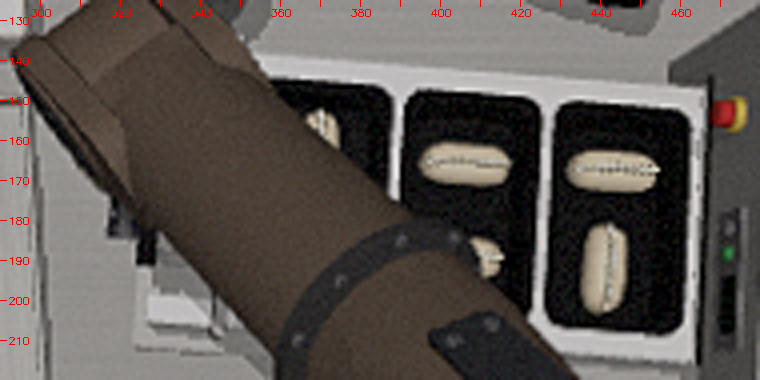

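The drawer moves with 3 N and the dumplings are undisturbed. Continuing.

```bash
python3 -m creep '[[[-0.001,-0.013,0],[0,0,0]],[[-0.002,-0.027,0],[0,0,0]],[[-0.003,-0.042,0],[0,0,0]],[[-0.0045,-0.057,0],[0,0,0]],[[-0.006,-0.072,0],[0,0,0]],[[-0.007,-0.087,0],[0,0,0]],[[-0.008,-0.102,0],[0,0,0]],[[-0.009,-0.117,0],[0,0,0]],[[-0.0105,-0.132,0],[0,0,0]],[[-0.0115,-0.147,0],[0,0,0]]]'; python3 -m creep '[[[-0.001,-0.015,0],[0,0,0]],[[-0.002,-0.03,0],[0,0,0]],[[-0.0035,-0.045,0],[0,0,0]],[[-0.005,-0.06,0],[0,0,0]],[[-0.006,-0.075,0],[0,0,0]],[[-0.007,-0.09,0],[0,0,0]],[[-0.008,-0.105,0],[0,0,0]],[[-0.0095,-0.119,0],[0,0,0]],[[-0.0105,-0.132,0],[0,0,0]],[[-0.0115,-0.144,0],[0,0,0]]]'; python3 - <<'E'
from h import *
t=optics.camera('top'); cv2.imwrite('pics/t18.png',t); cv2.imwrite('pics/s18.png',optics.camera('scene'))
E
```

```text
clock: 26.55
tool_pos: [0.583, -0.043, 0.0927]
orientation: [-0.0, 0.734, 0.679, -0.0]
ft_force: [-3.2, 3.5, -1.0]
gripper_width: -0.0
clock: 27.55
tool_pos: [0.5719, -0.187, 0.0928]
orientation: [0.0, 0.734, 0.679, -0.0]
ft_force: [-1.2, 4.6, -0.5]
gripper_width: 0.002
```

View pics/s18.png

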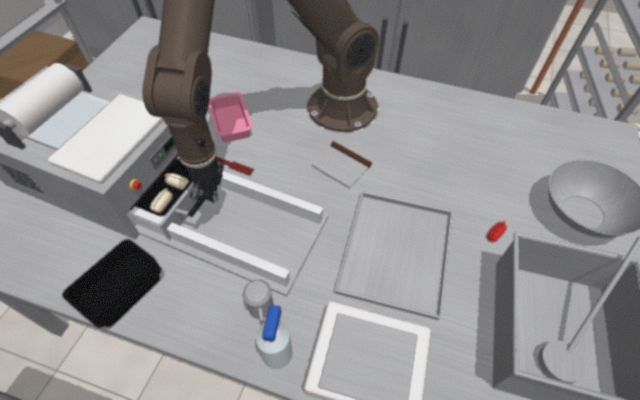

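View pics/t18.png

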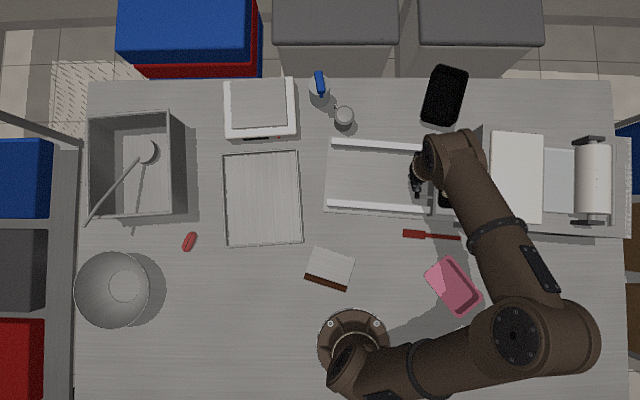

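```bash
python3 -m creep '[[[-0.001,-0.01,0],[0,0,0]],[[-0.0015,-0.02,0],[0,0,0]],[[-0.002,-0.03,0],[0,0,0]],[[-0.003,-0.04,0],[0,0,0]],[[-0.004,-0.047,0],[0,0,0]],[[-0.004,-0.05,0],[0,0,0]]]'; python3 - <<'E'
from h import *
t=optics.camera('top'); crop(t,390,100,550,220,5,'pics/t19.png'); crop(optics.camera('scene'),80,60,280,210,4,'pics/s19.png'); print(manip.get_state()['joint_torque'].round(1))
E
```

```text
clock: 28.25
tool_pos: [0.5682, -0.2374, 0.0929]
orientation: [0.001, 0.735, 0.678, -0.0]
ft_force: [-0.0, 1.3, 1.5]
gripper_width: -0.0
[  0.2 -70.9 -11.2 -25.6  -0.   -0.    0.1]
```

View pics/s19.png

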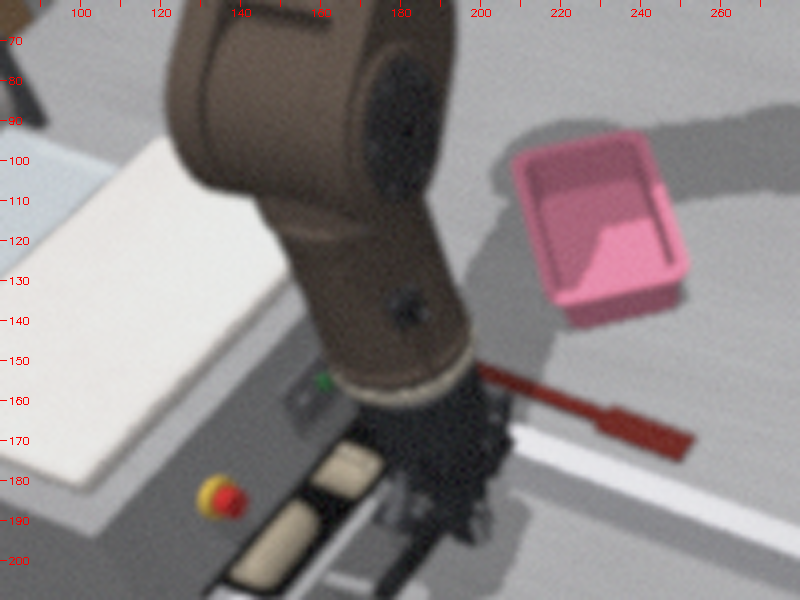

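View pics/t19.png

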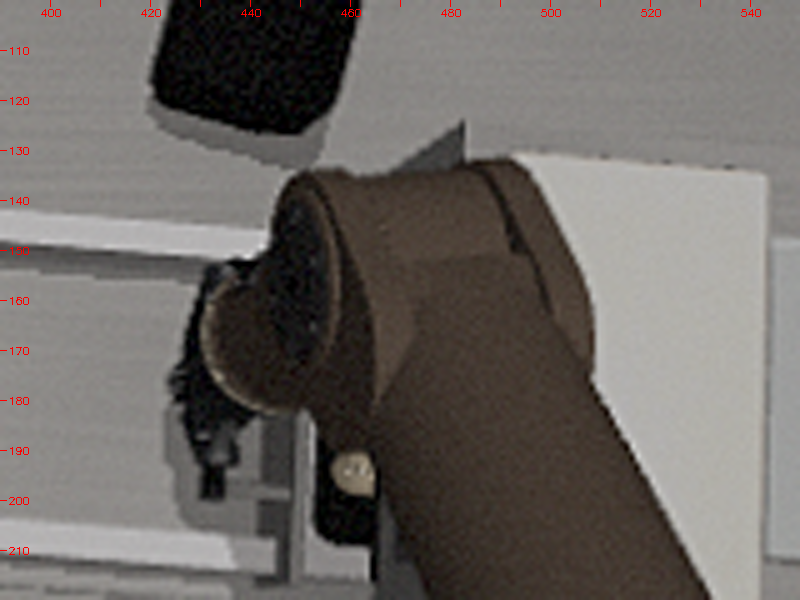

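The knuckle passes well above the housing and the column clears its face. I'll close the last 40 mm slowly.

```bash
python3 -m creep '[[[-0.0005,-0.005,0],[0,0,0]],[[-0.001,-0.01,0],[0,0,0]],[[-0.001,-0.015,0],[0,0,0]],[[-0.0015,-0.02,0],[0,0,0]],[[-0.002,-0.025,0],[0,0,0]],[[-0.002,-0.027,0],[0,0,0]]]'
```

```text
clock: 28.95
tool_pos: [0.5657, -0.2639, 0.0928]
orientation: [0.0, 0.735, 0.678, -0.0]
ft_force: [-1.5, 3.5, 1.0]
gripper_width: 0.003
```

```bash
python3 -m creep '[[[0,-0.002,0],[0,0,0]],[[0,-0.004,0],[0,0,0]],[[0,-0.006,0],[0,0,0]]]'
```

```text
clock: 29.25
tool_pos: [0.5658, -0.2686, 0.0927]
orientation: [-0.0, 0.734, 0.679, -0.0]
ft_force: [-2.0, 4.4, -0.5]
gripper_width: 0.002
```

```bash
python3 -m creep '[[[0,-0.002,0],[0,0,0]],[[0,-0.004,0],[0,0,0]],[[0,-0.005,0],[0,0,0]]]'
```

```text
clock: 29.55
tool_pos: [0.566, -0.2741, 0.0928]
orientation: [0.0, 0.734, 0.679, -0.0]
ft_force: [-2.7, 4.1, -0.8]
gripper_width: 0.001
```

```bash
python3 -m creep '[[[0,-0.001,0],[0,0,0]],[[0,-0.002,0],[0,0,0]],[[0,-0.003,0],[0,0,0]]]'
```

```text
clock: 29.85
tool_pos: [0.5661, -0.2767, 0.0929]
orientation: [-0.0, 0.734, 0.679, 0.0]
ft_force: [-1.5, 2.7, 0.0]
gripper_width: 0.001
```

```bash
python3 -m creep '[[[0,-0.001,0],[0,0,0]],[[0,-0.002,0],[0,0,0]],[[0,-0.003,0],[0,0,0]],[[0,-0.004,0],[0,0,0]]]'; python3 - <<'E'
from h import *
t=optics.camera('top'); crop(t,390,100,550,220,5,'pics/t20.png')
E
```

```text
clock: 30.25
tool_pos: [0.5661, -0.2784, 0.0928]
orientation: [-0.001, 0.734, 0.679, 0.001]
ft_force: [-2.9, 10.7, 1.4]
gripper_width: -0.0
```

View pics/t20.png

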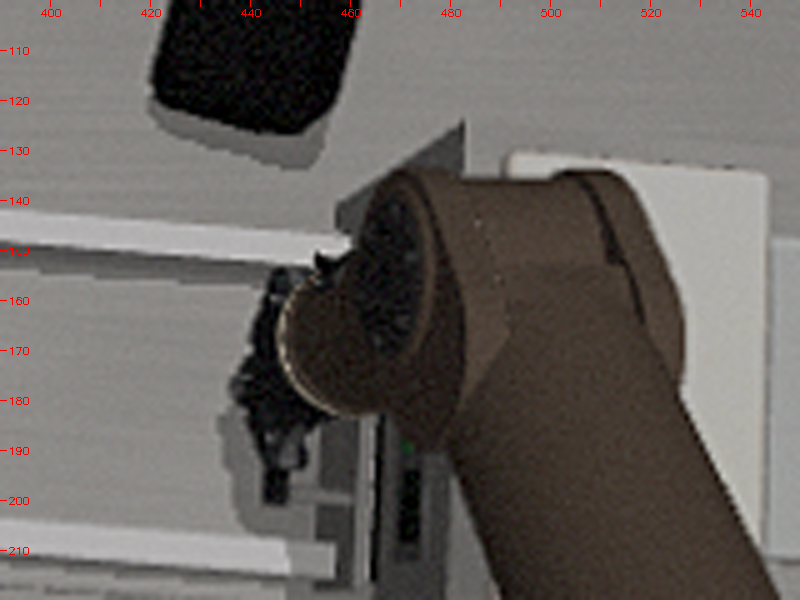

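```bash
python3 -m creep '[[[0,-0.001,0],[0,0,0]],[[0,-0.001,0],[0,0,0]],[[0,-0.001,0],[0,0,0]]]'
```

```text
clock: 30.6
tool_pos: [0.5661, -0.2784, 0.0929]
orientation: [-0.002, 0.734, 0.68, 0.001]
ft_force: [-3.7, 11.2, 2.9]
gripper_width: 0.002
```

```bash
python3 -m creep '[[[0,-0.0015,0],[0,0,0]],[[0,-0.003,0],[0,0,0]],[[0,-0.003,0],[0,0,0]]]'
```

```text
clock: 30.9
tool_pos: [0.5661, -0.2785, 0.0928]
orientation: [-0.003, 0.733, 0.68, 0.002]
ft_force: [-5.1, 18.5, 4.4]
gripper_width: -0.004
```

Hard stop: the force reaches 18 N and the position no longer changes. I'll back off and check.

```bash
python3 -m creep '[[[0,0.003,0],[0,0,0]],[[0,0.01,0],[0,0,0]],[[0.002,0.04,0],[0,0,0]],[[0.004,0.08,0.04],[0,0,0]],[[0.004,0.13,0.08],[0,0,0]],[[0.004,0.18,0.12],[0,0,0]],[[0,0.23,0.13],[0,0,0]],[[-0.01,0.28,0.13],[0,0,0]],[[-0.02,0.33,0.13],[0,0,0]],[[-0.03,0.38,0.13],[0,0,0]]]'; python3 -m creep '[[[-0.03,0.04,0],[0,0,0]],[[-0.04,0.08,0],[0,0,0]],[[-0.05,0.12,0],[0,0,0]],[[-0.05,0.12,0],[0,0,0]]]'; python3 - <<'E'
from h import *
t=optics.camera('top'); cv2.imwrite('pics/t21.png',t); crop(t,390,100,550,220,5,'pics/t21c.png'); s=optics.camera('scene');cv2.imwrite('pics/s21.png',s)
crop(s,80,100,280,260,4,'pics/s21c.png')
E
```

```text
clock: 31.9
tool_pos: [0.5434, 0.0628, 0.2234]
orientation: [0.002, 0.735, 0.678, 0.001]
ft_force: [0.4, 0.5, -0.5]
gripper_width: 0.003
clock: 32.3
tool_pos: [0.4913, 0.188, 0.2235]
orientation: [-0.0, 0.732, 0.682, 0.002]
ft_force: [0.5, 1.3, -0.2]
gripper_width: -0.002
```

View pics/t21c.png

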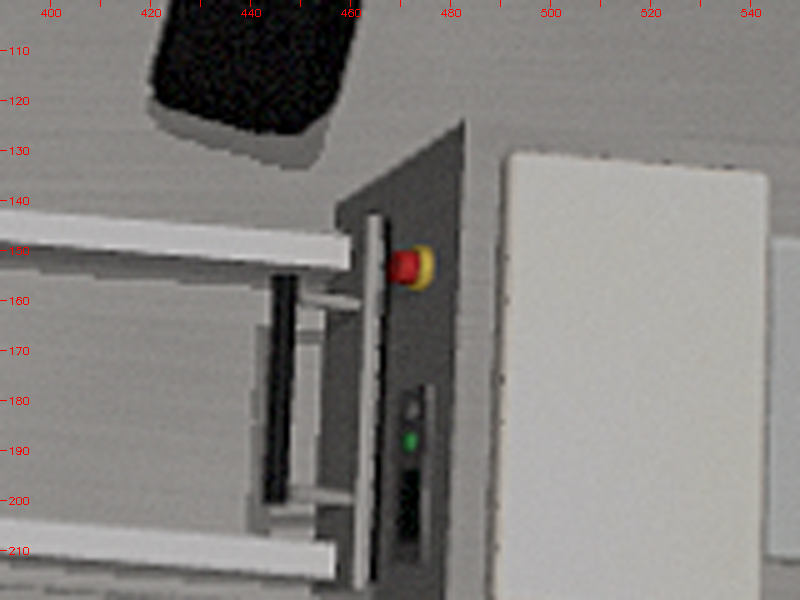

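View pics/s21.png

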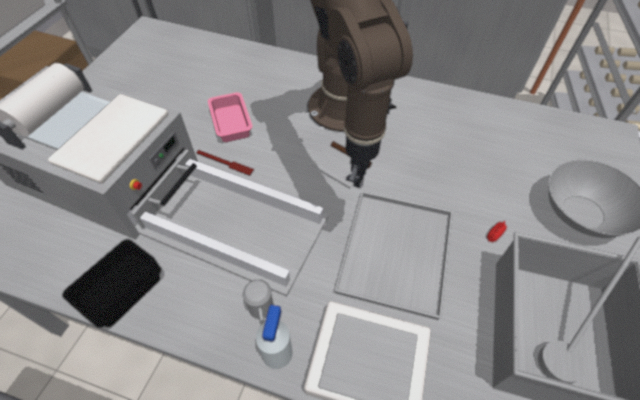

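View pics/s21c.png

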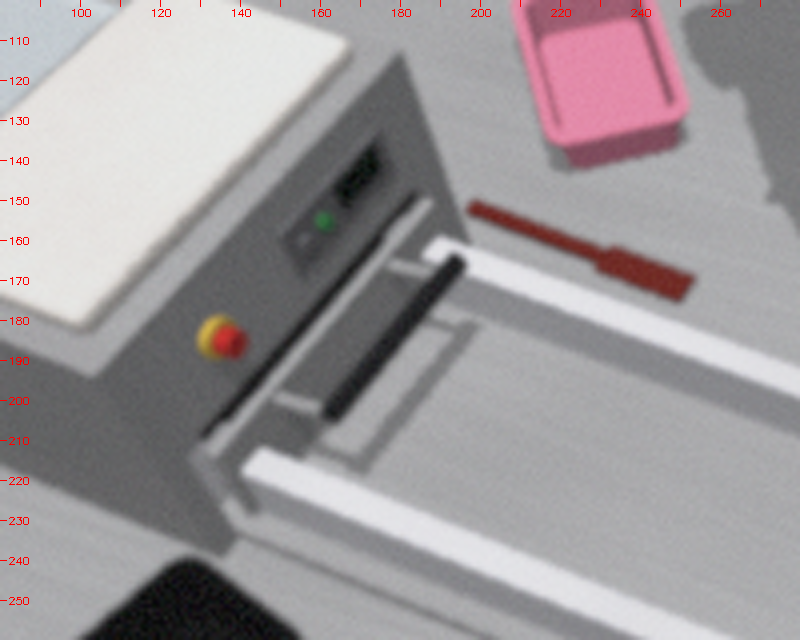

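```bash
python3 - <<'E'
from h import *
p=optics.camera_params('top')
a=px2w(p,[(312,144.5),(307.5,189.5)],.118); b=px2w(p,[(447,155),(444,200.5)],.118)
print(b.round(4),a.mean(0)-b.mean(0),np.linalg.norm((a.mean(0)-b.mean(0))[:2]))
ps=optics.camera_params('scene')
a=px2w(ps,[(336.5,219),(316,264)],.118); b=px2w(ps,[(195,165),(163,203)],.118)
print(a.round(3),b.round(3),np.linalg.norm((a.mean(0)-b.mean(0))[:2]))
E
```

```text
[[ 0.6346 -0.2985  0.118 ]
 [ 0.4869 -0.2838  0.118 ]] [0.03588702 0.43701341 0.        ] 0.43848443557955574
[[0.537 0.15  0.118]
 [0.675 0.144 0.118]] [[ 0.497 -0.281  0.118]
 [ 0.64  -0.294  0.118]] 0.43593411243561
```

```bash
python3 -c "
from workcell import manip,order
print(manip.get_state()['clock']); print(order.close_job())"
```

```text
32.4
the job is handed in; nothing more can be done
None
```

I dealt the four pan dumplings into the trays and pushed the drawer home, then handed the job in at 32.4 s. No verdict is reported. The first two went into the empty middle tray, the third into the tray by the handle and the fourth into the tray by the sealer. Each was set down with light contact before release, about 13 N for three of them; the first touched down at 25 N and I eased it back before letting go.

- **Dumplings and trays:** the pictures just before pushing showed all six lying flat, two per tray, with the trays seated. Pictures during the push showed no shift in the dumplings that were visible. I could not see inside the drawer once it had gone home.
- **Drawer:** the push ended on a hard stop, with force rising to 18 N and no further movement. The cameras put the travel at 438 mm (top) and 436 mm (scene), against the nominal 440 and the 432 required. I put the small difference down to the calibration.
- **Other items:** the dredger and paddle look unmoved in the pictures; I didn't measure them. The arm was clear of everything at the end.

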